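Press the large dial gauge into its case insert

ROBOT

A 6-joint arm with a two-finger parallel gripper is mounted at the origin on the work surface. World frame = base frame: x ahead of the robot, y to its left, z up, the work surface at z = 0. Lengths are in m, angles in rad, forces in N, time in s.
With the tool pointing down it reaches from about 0.325 to 0.775 m from the base axis. Payload 5.5 kg.
Tool frame: the origin (TCP) lies between the finger pads; the fingertips stand 19 mm ahead of it and the grasp point (between the pads) is the TCP; z points along the fingers, y is the line along which they close (so a half turn about z gives the same grasp; the last joint's range is limited). The gripper opens to 88 mm and grips with 3 to 60 N. Pads are 20 mm wide; open, the fingers measure 115 mm over their backs; the gripper's body (75 mm by 178 mm) begins 61 mm behind the grasp point.
Start: joints at [1.195, 0.091, 1.231, -0, 1.82, -0.057], TCP at [0.188, 0.57, 0.242] pointing down, gripper open.
Joint ranges: [-2.87, 2.87], [-0.86, 2.18], [0.17, 2.46], [-1.51, 4.65], [0.06, 2.69], [-2.65, 2.65]. Speed limits (rad/s): [2.57, 2.57, 3.01, 3.14, 3.14, 3.14].

INTERFACE

Orientations are given as a 3x3 rotation matrix whose columns are the frame's x, y, z axes.
In Python, from plant import robot gives the robot as it stands. The module is installed in compiled form; this text tells all that it offers.
- The arm moves only by the tool step_arm, never from a script. Its argument "increments" is text: rows parted by semicolons, each of 7 numbers parted by spaces: the opening, from -1 (shut) to 1 (fully open), then the shift along the world's x, y, z in cm, then the turn, a rotation vector about the world's x, y, z in degrees. A call has 1 to 20 rows; each row is the pose to reach, as a shift and turn from the pose commanded when the call began; what a row does not reach only later rows make up. A row lasts 1/10 s, in which the tool goes at most 50 mm and 8.59 degrees, less where a joint would pass 70% of its speed; a pose out of reach is approached as far as the arm can. A call with a gripper value outside its range is refused whole. The fingers move at their own pace and stop on an object; "squeeze" is the grip in N (left out, the last holds). Time passes only in rows, so rows that repeat a pose let the fingers close. It gives the time, the measured TCP pose, the force, the opening and the grip force at its end, in the units of the state.
- robot.get_obs(): the state, without advancing time (a new reading comes with each control period).
- robot.get_image(name): name is "side" or "top"; returns a dict with "img" (384x512x3 uint8, red, green, blue), "fov_y" (degrees; the focal length in pixels is half the picture's height over the tangent of half this angle, whatever the lens; pixels are square), "cx", "cy" (the principal point, pixels), "R" (3x3) and "t" (3): a world point X has camera coordinates R X + t. Camera axes: x right, y down, z forward; pixel columns grow to the right and rows downward; lengths in m; the calibration is good to about 2 mm. A picture is of the moment at which its call begins. There is no depth.
- robot.hand_in(): hands the job in; it is judged then, once.
The state is a dict: "t": time; "joint_positions": joint angles; "joint_velocities": joint speeds; "joint_efforts": joint torques, N m; "tool_pos": TCP position; "tcp_rot": TCP orientation; "wrist_force": force on the tool from outside, world axes, zero at the start; "moment": the same for the moment, N m; "finger_gap": finger opening in m; "grasp_force": force on a finger pad.
Only numpy, scipy, OpenCV 4.12 (cv2) and the standard library are available. Lean on these libraries where they do the work, as an engineer would, in place of code of your own. Each camera call takes 0.05 s, during which the arm holds its last target. There are 200 camera calls.

TASK

Put the larger of the two dial gauges back in the open tool case: set it face up in the larger round cutout of the dark insert, its stem lying in the slot, and press it gently down past the spring catches until it is fully home. Do not drop it in, and leave the smaller gauge where it lies.

Things in the scene. Friction and masses are not known exactly. Their poses are not given: they have to be found in the camera images.
- gauge_c (a point): Large dial gauge, loose grey metal disc with a white dial, lying face up: 56 mm across, 34 mm high, bevelled lower edge, 0.16 to 0.26 kg. A stem 8 mm thick sticks out along its own -x to 64 mm from the centre, mid-line 13 mm above the underside. Point: centre of the disc, 17 mm above its underside; z up. Take it across the disc, square to the stem, by its upper half; its lower 18 mm goes into the insert.
- cutout (a point): Larger round cutout in the rigid dark insert of the open case (fixed; base 212 x 252 mm, lid folded flat at +x). Point: its centre in the insert's top face, 24 mm above the table; z up; the stem slot runs along -x, 70 mm from the centre, so the gauge's x lies along this x. 59 mm across, slot 26 mm wide; the upper 10 mm flares to 75 mm (slot 42). A smaller cutout and a seated caliper (34 mm high) lie at -y.
- cutout_floor (a point): Centre of the same cutout's flat pale floor, 6 mm above the table, 18 mm under the mouth. Three smooth spring-loaded steel balls in the wall first carry the gauge about 8 mm above the floor (its top 48 mm above the table), until pressed past them with 5 to 10 N and on down against their friction. Home, its underside is on the floor and its top 40 mm above the table. The case's rim is 28 mm high.
- small_gauge_c (a point): Small dial gauge, a loose bystander of the same form lying face up: 40 mm across, 26 mm high, stem 26 mm long along its own -x. Point: centre of its disc, 13 mm above its underside. It stays where it is.

How it is judged:
At the end, for the whole second after the job is handed in: The large gauge rests released in the larger cutout: underside within 3 mm of the cutout's floor, within 10 mm of its centre, tilted by less than 8 degrees, stem in the slot (within 15 degrees), at rest; the small gauge within 30 mm of where it lay (z of gauge_c in the frame of cutout below 0.002 m and horizontal distance between gauge_c and cutout below 0.01 m and angle between gauge_c's own z axis and vertical below 0.14 rad and angle between the x axis of gauge_c and the x axis of cutout, either way round below 0.26 rad and linear speed of gauge below 0.02 m/s and distance of small_gauge_c from where it was at the start of the episode below 0.03 m); the robot touches nothing.
It fails at once if the large gauge is dropped or slammed into the cutout (over the cutout, low down, faster than 0.5 m/s) (horizontal distance between gauge_c and cutout below 0.02 m and z of gauge_c in the frame of cutout below 0.03 m and linear speed of gauge above 0.5 m/s).
It fails at once if the small gauge is moved by more than 30 mm (distance of small_gauge_c from where it was at the start of the episode above 0.03 m).
It also fails if it takes over 38 s, if anything falls off the work surface, if the arm or the gripper's body presses on something with over 40 N, if the wrist force passes 120 N, or if a joint passes its speed limit or range.

## Working session

There is one attempt and no reset: what is moved stays moved. The work goes in short steps, Python scripts to look and compute and a tool call to move; the robot and the scene stay as the last step left them, time stands still between calls to the robot, and variables do not carry over. Pictures are saved under pics/ and viewed, at most 10 in all, crops included, and the job is handed in when it is done.

Besides the shell and the picture viewer there is one more tool, called after "Emit:" by a JSON object that holds its "method" and its "body". step_arm: Moves the arm, as the interface text tells. Its arguments: {"type":"object","properties":{"increments":{"type":"string"},"squeeze":{"type":"number"}},"required":["increments"]}

```bash
mkdir -p pics; cat > h.py <<'E'
import numpy as np, cv2
from plant import robot
def cam(n):
    d=robot.get_image(n); d['f']=d['img'].shape[0]/2/np.tan(np.radians(d['fov_y'])/2); return d
def ray(d,u,v,z):
    R=np.array(d['R']);t=np.array(d['t']);c=-R.T@t
    w=R.T@np.array([(u-d['cx'])/d['f'],(v-d['cy'])/d['f'],1]); return c+w*(z-c[2])/w[2]
def proj(d,X):
    p=np.array(d['R'])@np.array(X)+np.array(d['t']); return d['cx']+d['f']*p[0]/p[2], d['cy']+d['f']*p[1]/p[2]
E
python3 - <<'E'
from h import *
for n in('top','side'):
    d=cam(n); cv2.imwrite(f'pics/{n}0.png',d['img'][:,:,::-1]); R=np.array(d['R']);print(n,d['f'],d['cx'],d['cy'],-R.T@np.array(d['t']),R.round(3).tolist())
E
```

```text
top 402.9304099645044 254.55113060453186 191.85041321629058 [0.35052632 0.11088629 0.85852485] [[-0.055, -0.999, -0.001], [-0.978, 0.054, -0.199], [0.199, -0.01, -0.98]]
side 454.8512524845107 252.74854034547573 195.04832140469404 [0.07739206 0.54270085 0.50975992] [[-0.713, -0.701, -0.019], [-0.41, 0.438, -0.8], [0.569, -0.563, -0.6]]
```

View pics/top0.png

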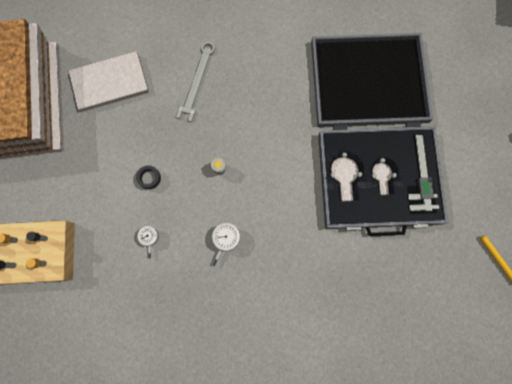

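View pics/side0.png

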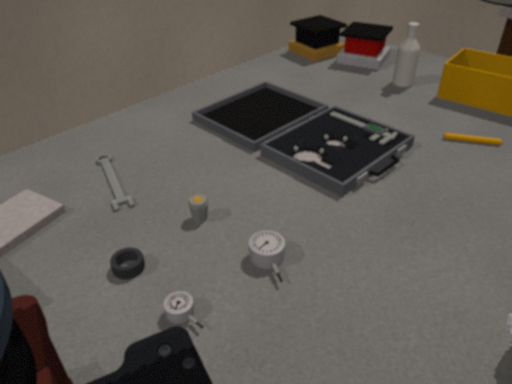

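The top view shows the large gauge at about (226,236) with its stem running to (214,264), and the small gauge at (148,236). The large cutout is at about (345,170) with its slot towards (347,200). The side view shows the same layout.

```bash
cat > m.py <<'E'
from h import *
d=cam('top'); im=d['img']; g=cv2.cvtColor(im,cv2.COLOR_RGB2GRAY)
for n,(x0,x1,y0,y1),th,z in(('gauge',(195,255,212,280),150,.034),('cut',(325,366,140,212),120,.006),('sg',(130,170,220,262),150,.026)):
    m=np.zeros_like(g); m[y0:y1,x0:x1]=(g[y0:y1,x0:x1]>th)*255
    c=max(cv2.findContours(cv2.morphologyEx(m,cv2.MORPH_CLOSE,np.ones((5,5),np.uint8)),cv2.RETR_EXTERNAL,cv2.CHAIN_APPROX_NONE)[0],key=cv2.contourArea)
    f=np.zeros_like(g);cv2.drawContours(f,[c],-1,255,-1)
    o=cv2.morphologyEx(f,cv2.MORPH_OPEN,cv2.getStructuringElement(cv2.MORPH_ELLIPSE,(17,17)))
    cc=max(cv2.findContours(o,cv2.RETR_EXTERNAL,cv2.CHAIN_APPROX_NONE)[0],key=cv2.contourArea)
    (u,v),(a,b),_=cv2.fitEllipse(cc); P=ray(d,u,v,z); print(n,(u,v),a,b,P.round(4), 'diam',max(a,b)/d['f']*(.8585-z)/.98)
    s=cv2.subtract(f,cv2.dilate(o,np.ones((3,3)))); q=np.argwhere(s)
    q=q[q[:,0]>v]; print(' stem px',len(q), q.mean(0)[::-1] if len(q) else '')
vis=cv2.resize(im[125:285,190:450],None,fx=3,fy=3,interpolation=cv2.INTER_CUBIC)
import sys; cv2.imwrite(sys.argv[1],vis[:,:,::-1])
for n,(u,v) in dict(caseBL=(326,227),caseBR=(443,223),caseTL=(320,130),caseTR=(437,126)).items(): print(n,ray(d,u,v,.028).round(4))
E
python3 m.py pics/z1.png
```

```text
gauge (218.87234497070312, 231.2860565185547) 41.34316635131836 64.70405578613281 [0.4398 0.1798 0.034 ] diam 0.13510332659151697
 stem px 164 [205.18292683 262.13414634]
cut (343.9571533203125, 170.4680938720703) 24.351482391357422 26.19643211364746 [ 0.5606 -0.0954  0.006 ] diam 0.05655622477232004
 stem px 174 [346.84482759 191.56896552]
sg (142.0911407470703, 239.5458526611328) 26.594472885131836 44.31719970703125 [0.4323 0.339  0.026 ] diam 0.09343302963436284
 stem px 142 [162.11971831 255.84507042]
caseBL [ 0.4372 -0.0411  0.028 ]
caseBR [ 0.4322 -0.2836  0.028 ]
caseTL [ 0.6483 -0.0471  0.028 ]
caseTR [ 0.6435 -0.3019  0.028 ]
```

View pics/z1.png

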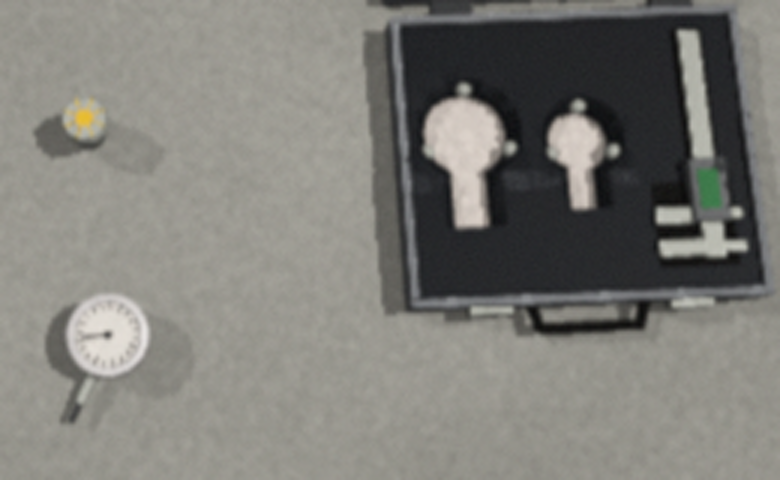

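In the crop, the gauge's dial centre is at full-image (225.7,236.7) with its stem tip at (213.3,264.3). The cutout floor's centre is near (344.3,170.7) and its slot end near (347,201). I'll refine these and cross-check against the side view.

```bash
cat > m2.py <<'E'
from h import *
def disc(d,box,z,th):
    x0,x1,y0,y1=box; g=cv2.cvtColor(d['img'],cv2.COLOR_RGB2GRAY); m=np.zeros_like(g); m[y0:y1,x0:x1]=(g[y0:y1,x0:x1]>th)*255
    m=cv2.morphologyEx(m,cv2.MORPH_CLOSE,np.ones((5,5),np.uint8))
    c=max(cv2.findContours(m,cv2.RETR_EXTERNAL,cv2.CHAIN_APPROX_NONE)[0],key=cv2.contourArea)
    e=cv2.fitEllipse(c); return e,ray(d,*e[0],z)
if __name__=='__main__':
    t=cam('top');s=cam('side')
    for d,b in((t,(205,250,215,260)),(s,(245,290,228,275))):
        for th in(175,190): e,P=disc(d,b,.034,th); print(th,np.round(e[0],1),np.round(e[1],1),P.round(4))
    G=ray(t,225.7,236.7,.034); S=ray(t,213.3,264.3,.013); v=(G-S)[:2]; print('gauge yaw(+x)',np.degrees(np.arctan2(v[1],v[0])),np.linalg.norm(v))
    C=ray(t,344.3,170.7,.006); E=ray(t,347,201,.006); v=(C-E)[:2]; print('cut',C,'yaw',np.degrees(np.arctan2(v[1],v[0])),np.linalg.norm(v), 'in side',proj(s,C))
    w=[]
    for a,b in(((326,227),(320,130)),): v=(ray(t,*b,.028)-ray(t,*a,.028))[:2]; print('case left edge yaw',np.degrees(np.arctan2(v[1],v[0])))
    v=(ray(t,326,227,.028)-ray(t,443,222,.028))[:2]; print('case front edge yaw',np.degrees(np.arctan2(v[1],v[0]))-90)
    cv2.imwrite('pics/z2.png',cv2.resize(s['img'][95:215,240:440],None,fx=4,fy=4,interpolation=cv2.INTER_CUBIC)[:,:,::-1])
    o=robot.get_obs(); print(o['t'],o['tcp_rot'],o['tool_pos'],o['finger_gap'])
E
python3 m2.py
```

```text
175 [225.8 236. ] [25.9 26.8] [0.4294 0.1661 0.034 ]
190 [225.6 236.2] [25.1 25.8] [0.429  0.1664 0.034 ]Traceback (most recent call last):
  File "m2.py", line 10, in <module>
    for th in(175,190): e,P=disc(d,b,.034,th); print(th,np.round(e[0],1),np.round(e[1],1),P.round(4))
                            ~~~~^^^^^^^^^^^^^
  File "m2.py", line 5, in disc
    c=max(cv2.findContours(m,cv2.RETR_EXTERNAL,cv2.CHAIN_APPROX_NONE)[0],key=cv2.contourArea)
ValueError: max() iterable argument is empty
```

```bash
sed -i 's/for d,b in((t,(205,250,215,260)),(s,(245,290,228,275)))/for d,b,T in((t,(205,250,215,260),(180,)),(s,(245,290,228,275),(150,165)))/; s/for th in(175,190)/for th in T/' m2.py; python3 m2.py
```

```text
180 [225.7 236. ] [25.8 26.3] [0.4294 0.1663 0.034 ]
150 [269.2 244.1] [14.3 24.2] [0.423  0.1682 0.034 ]Traceback (most recent call last):
  File "m2.py", line 10, in <module>
    for th in T: e,P=disc(d,b,.034,th); print(th,np.round(e[0],1),np.round(e[1],1),P.round(4))
                     ~~~~^^^^^^^^^^^^^
  File "m2.py", line 5, in disc
    c=max(cv2.findContours(m,cv2.RETR_EXTERNAL,cv2.CHAIN_APPROX_NONE)[0],key=cv2.contourArea)
ValueError: max() iterable argument is empty
```

```bash
sed -i 's/(150,165)/(140,)/' m2.py; python3 m2.py
```

```text
180 [225.7 236. ] [25.9 26.1] [0.4294 0.1663 0.034 ]
140 [267.6 243.7] [19.7 33.4] [0.4254 0.1691 0.034 ]
gauge yaw(+x) -28.70789937422756 0.060981576739495474
cut [ 0.56006767 -0.09606889  0.006     ] yaw -0.7310174477586238 0.06722172392316916 in side (np.float64(307.69620932028613), np.float64(158.64726197173687))
case left edge yaw -1.6259002945946361
case front edge yaw -0.688772616738845
0.45 [[-9.49627571e-01  3.13380722e-01 -1.72324415e-05]
 [ 3.13380721e-01  9.49627559e-01 -1.49786418e-04]
 [-3.05757744e-05 -1.47641627e-04 -9.99999989e-01]] [0.18805423 0.56975243 0.24156015] 0.08792678249358422
```

View pics/z2.png

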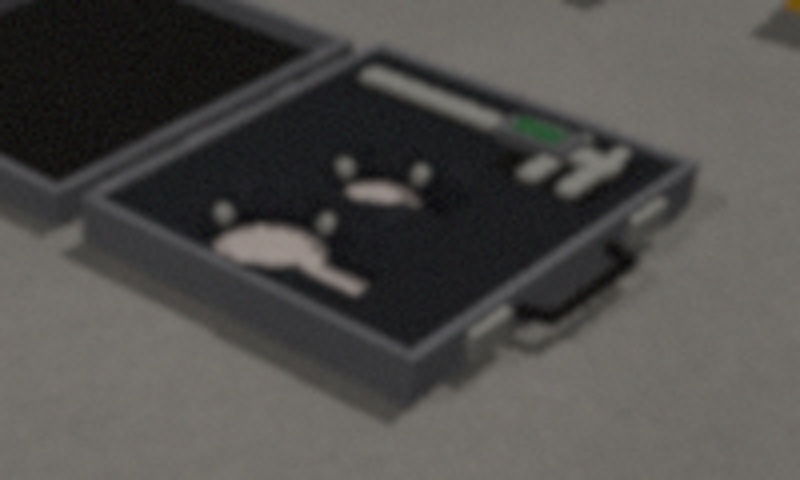

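Emit:
{"method": "step_arm", "body": {"increments": "1 24.1 -40.4 -12 0 0 -10.4;1 24.1 -40.4 -12 0 0 -10.4;1 24.1 -40.4 -12 0 0 -10.4;1 24.1 -40.4 -12 0 0 -10.4;1 24.1 -40.4 -12 0 0 -10.4;1 24.1 -40.4 -12 0 0 -10.4;1 24.1 -40.4 -12 0 0 -10.4;1 24.1 -40.4 -12 0 0 -10.4;1 24.1 -40.4 -12 0 0 -10.4;1 24.1 -40.4 -12 0 0 -10.4;1 24.1 -40.4 -12 0 0 -10.4;1 24.1 -40.4 -12 0 0 -10.4;1 24.1 -40.4 -12 0 0 -10.4;1 24.1 -40.4 -12 0 0 -10.4"}}

```text
t: 1.85
tool_pos: [0.4288, 0.167, 0.1222]
tcp_rot: [[-0.878, 0.478, 0.001], [0.478, 0.878, 0.001], [-0.001, 0.001, -1.0]]
wrist_force: [0.2, 0.0, 0.5]
finger_gap: 0.0879
grasp_force: 0.0
```

Emit:
{"method": "step_arm", "body": {"increments": "1 0 -0.1 -4 0 0 0;1 0 -0.1 -7 0 0 0;1 0 -0.1 -8.1 0 0 0;1 0 -0.1 -8.1 0 0 0;-1 0 -0.1 -8.1 0 0 0;-1 0 -0.1 -8.1 0 0 0;-1 0 -0.1 -8.1 0 0 0;-1 0 -0.1 -8.1 0 0 0;-1 0 -0.1 -8.1 0 0 0;-1 0 -0.1 -8.1 0 0 0;-1 0 -0.1 -8.1 0 0 0;-1 0 -0.1 -8.1 0 0 0", "squeeze": 35}}

```text
t: 3.05
tool_pos: [0.4296, 0.165, 0.0415]
tcp_rot: [[-0.877, 0.48, 0.002], [0.48, 0.877, 0.001], [-0.001, 0.001, -1.0]]
wrist_force: [0.4, 0.9, 5.7]
finger_gap: 0.0551
grasp_force: 35.0
```

Emit:
{"method": "step_arm", "body": {"increments": "-1 0 0 4 0 0 0;-1 0 0 8 0 0 0;-1 13 -26.1 8 0 0 28;-1 13 -26.1 8 0 0 28;-1 13 -26.1 8 0 0 28;-1 13 -26.1 8 0 0 28;-1 13 -26.1 8 0 0 28;-1 13 -26.1 8 0 0 28;-1 13 -26.1 8 0 0 28;-1 13 -26.1 8 0 0 28;-1 13 -26.1 8 0 0 28;-1 13 -26.1 8 0 0 28;-1 13 -26.1 8 0 0 28"}}

```text
t: 4.35
tool_pos: [0.5588, -0.0948, 0.1208]
tcp_rot: [[-1.0, 0.01, 0.0], [0.01, 1.0, 0.0], [-0.0, 0.0, -1.0]]
wrist_force: [-0.2, 0.7, -1.8]
finger_gap: 0.0552
grasp_force: 35.0
```

```bash
python3 - <<'E'
from h import *
o=robot.get_obs(); print(o['tool_pos'],o['tcp_rot'],o['finger_gap'])
t=cam('top');s=cam('side')
a=cv2.resize(t['img'][90:250,290:423],None,fx=3,fy=3,interpolation=cv2.INTER_CUBIC)
b=cv2.resize(s['img'][70:230,230:363],None,fx=3,fy=3,interpolation=cv2.INTER_CUBIC)
cv2.imwrite('pics/h1.png',np.hstack([a,b])[:,:,::-1])
E
```

```text
[ 0.55876327 -0.09476871  0.12082963] [[-9.99953367e-01  9.65589669e-03  1.65678683e-04]
 [ 9.65592210e-03  9.99953369e-01  1.53302722e-04]
 [-1.64190682e-04  1.54895353e-04 -9.99999975e-01]] 0.0551603153745121
```

View pics/h1.png

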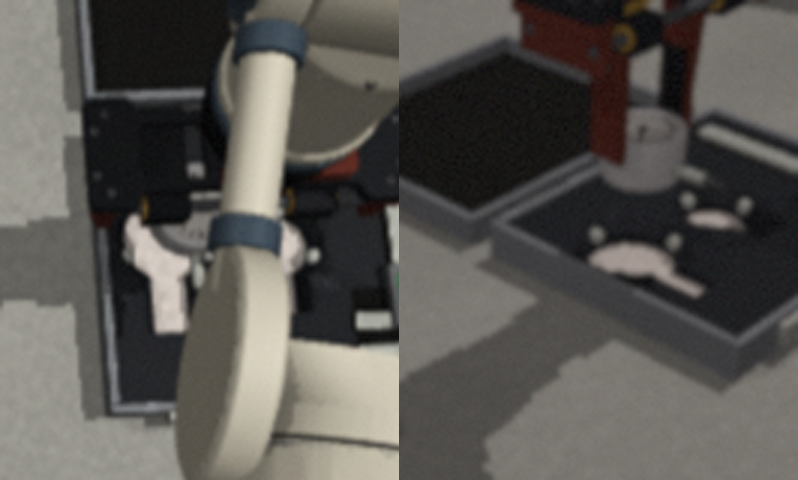

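The gauge is held level with its stem towards -x. In the side crop, its right edge is at crop x≈686, i.e. u≈325.7. The left tangent of the cutout floor is at u≈293. I'll check both against the calibration.

```bash
python3 - <<'E'
from h import *
s=cam('side');t=cam('top')
def circ(d,c,r): return np.array([proj(d,[c[0]+r*np.cos(a),c[1]+r*np.sin(a),c[2]]) for a in np.linspace(0,6.28,200)])
o=robot.get_obs()['tool_pos']
for z in(.097,.113): p=circ(s,[o[0],o[1],z],.028); print('gauge pred u',p.min(0),p.max(0))
for z,r in((.006,.0295),):
  p=circ(s,[.56,-.096,z],r); print('cut side',p.min(0),p.max(0)); p=circ(t,[.56,-.096,z],r); print('cut top',p.min(0),p.max(0))
# measured horizontal extents
g=cv2.cvtColor(s['img'],cv2.COLOR_RGB2GRAY)
for v in(112,116,120,124,128): print(v,g[v,300:335])
for v in(154,156,158): print(v,g[v,286:300])
E
```

```text
gauge pred u [295.96255979 112.51996523] [325.07930369 126.02702891]
gauge pred u [296.28249136 105.11798829] [325.72326657 118.3875565 ]
cut side [293.31897887 151.17453955] [322.16264717 166.55679438]
cut top [330.74095303 157.71310736] [357.81114934 183.92627417]
112 [ 27  28  30  30  32  59  86 104 104  95  80  68  77  91 101 103 101  99
  97  90  77  68  77  84  85  80  57  39  36  45  67  86 104 108 109]
116 [29 32 32 27 33 53 75 81 83 76 71 78 85 87 85 86 85 82 83 83 81 87 92 92
 85 72 52 35 31 30 43 54 62 72 81]
120 [ 27  34  31  27  40  59  80  92  92  95  96 100  99 101 101 100  98  96
  93  93  91  89  86  86  78  58  39  31  31  27  31  30  29  34  29]
124 [ 69  65  56  50  59  74  87  93  94  98  97  99 101  99  98  97  95  93
  91  91  91  88  88  81  72  59  48  41  37  31  30  29  31  35  32]
128 [ 90  92  96  99  97  96  94  94  89  93  95  95  97  96  95  94  92  92
  92  90  88  82  80  78  85  92  98 106 111 111 108  90  66  46  36]
154 [ 41  34  28  20  24  17  27  46  72 101 124 137 146 148]
156 [ 61  56  53  45  39  34  47  82 114 132 143 148 152 154]
158 [ 66  66  65  63  64  61  60  68  86 101 109 123 138 150]
```

The held gauge and the cutout agree with predictions to about 1 mm. I'll descend now.

Emit:
{"method": "step_arm", "body": {"increments": "-1 0.1 -0.1 -2 0 0 0;-1 0.17 -0.17 -4 0 0 0;-1 0.17 -0.17 -5.2 0 0 0;-1 0.17 -0.17 -5.8 0 0 0;-1 0.17 -0.17 -6.1 0 0 0;-1 0.17 -0.17 -6.3 0 0 0;-1 0.17 -0.17 -6.3 0 0 0"}}

```text
t: 5.25
tool_pos: [0.5614, -0.0977, 0.0586]
tcp_rot: [[-1.0, 0.011, 0.002], [0.011, 1.0, 0.0], [-0.002, 0.0, -1.0]]
wrist_force: [1.7, 1.3, -1.2]
finger_gap: 0.0552
grasp_force: 35.0
```

Emit:
{"method": "step_arm", "body": {"increments": "-1 -0.1 0.1 -0.1 0 0 0;-1 -0.1 0.1 -0.2 0 0 0;-1 -0.1 0.1 -0.3 0 0 0;-1 -0.1 0.1 -0.4 0 0 0;-1 -0.1 0.1 -0.4 0 0 0"}}

```text
t: 5.75
tool_pos: [0.561, -0.0965, 0.0554]
tcp_rot: [[-1.0, 0.011, 0.004], [0.011, 1.0, 0.0], [-0.004, 0.0, -1.0]]
wrist_force: [2.1, 3.8, 3.8]
finger_gap: 0.055
grasp_force: 35.0
```

Emit:
{"method": "step_arm", "body": {"increments": "-1 0 0.05 -0.1 0 0 0;-1 0 0.05 -0.2 0 0 0;-1 0 0.05 -0.3 0 0 0;-1 0 0.05 -0.3 0 0 0"}}

```text
t: 6.15
tool_pos: [0.5613, -0.0969, 0.0524]
tcp_rot: [[-1.0, 0.012, 0.005], [0.012, 1.0, -0.001], [-0.005, -0.001, -1.0]]
wrist_force: [3.7, 1.2, 3.2]
finger_gap: 0.0553
grasp_force: 35.0
```

Emit:
{"method": "step_arm", "body": {"increments": "-1 0 0 -0.1 0 0 0;-1 0 0 -0.2 0 0 0;-1 0 0 -0.3 0 0 0;-1 0 0 -0.4 0 0 0;-1 0 0 -0.4 0 0 0"}}

```text
t: 6.65
tool_pos: [0.5612, -0.0967, 0.0476]
tcp_rot: [[-1.0, 0.012, 0.004], [0.012, 1.0, -0.001], [-0.004, -0.001, -1.0]]
wrist_force: [7.2, 1.1, 4.1]
finger_gap: 0.0552
grasp_force: 35.0
```

Emit:
{"method": "step_arm", "body": {"increments": "-1 0 0 -0.1 0 0 0;-1 0 0 -0.1 0 0 0;-1 0 0 -0.15 0 0 0;-1 0 0 -0.15 0 0 0"}}

```text
t: 7.05
tool_pos: [0.5613, -0.0967, 0.0476]
tcp_rot: [[-1.0, 0.012, 0.005], [0.012, 1.0, -0.001], [-0.005, -0.001, -1.0]]
wrist_force: [2.9, 1.7, 10.0]
finger_gap: 0.0554
grasp_force: 35.0
```

Emit:
{"method": "step_arm", "body": {"increments": "0.42 0 0 0 0 0 0;0.42 0 0 0 0 0 0;0.42 0 0 0 0 0 0;0.42 0 0 0 0 0 0;0.42 0 0 1 0 0 0;0.42 0 0 3 0 0 0;0.42 0 0 6 0 0 0;0.42 0 0 6 0 0 0;-1 0 0 6 0 0 0;-1 0 0 6 0 0 0;-1 0 0 6 0 0 0;-1 0 0 6 0 0 0;-1 0 0 6 0 0 0;-1 0 0 6 0 0 0;-1 0 0 6 0 0 0;-1 0 0 6 0 0 0", "squeeze": 10}}

```text
t: 8.65
tool_pos: [0.5598, -0.0964, 0.1051]
tcp_rot: [[-1.0, 0.012, 0.0], [0.012, 1.0, -0.0], [-0.0, -0.0, -1.0]]
wrist_force: [0.2, 0.1, -0.6]
finger_gap: 0.0022
grasp_force: 0.0
```

```bash
python3 - <<'E'
from h import *
o=robot.get_obs(); print(o['tool_pos'],o['finger_gap'])
s=cam('side')
cv2.imwrite('pics/h2.png',cv2.resize(s['img'][80:220,230:400],None,fx=4,fy=4,interpolation=cv2.INTER_CUBIC)[:,:,::-1])
def circ(d,c,r): return np.array([proj(d,[c[0]+r*np.cos(a),c[1]+r*np.sin(a),c[2]]) for a in np.linspace(0,6.28,200)])
for z in(.040,.048): p=circ(s,[.561,-.0965,z],.028); print(((p.min(0)-[230,80])*4).round(),((p.max(0)-[230,80])*4).round())
E
```

```text
[ 0.55977954 -0.0964303   0.10513776] 0.0021837308636322435
[258. 229.] [370. 285.]
[258. 215.] [371. 271.]
```

View pics/h2.png

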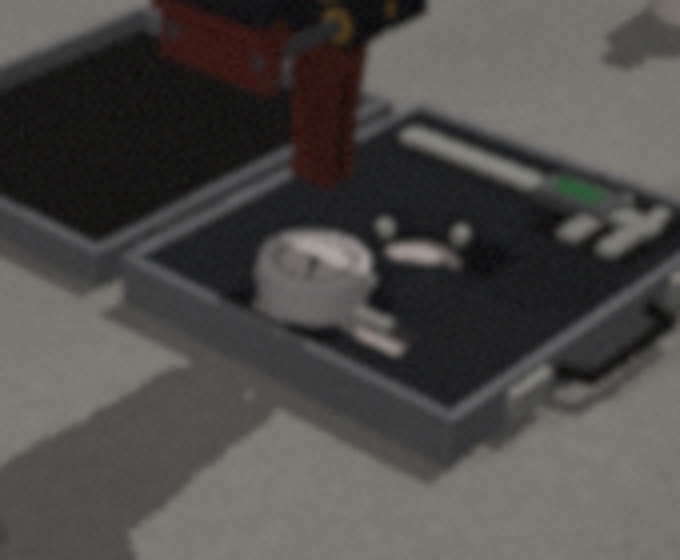

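The gauge sits in the cutout with its stem in the slot. Its top ellipse starts at crop row ~229, which matches a top height of 40 mm. I'll confirm with a gentle press of the closed fingertips.

Emit:
{"method": "step_arm", "body": {"increments": "-1 0 0 -2 0 0 0;-1 0 0 -3.5 0 0 0;-1 0 0 -4 0 0 0;-1 0 0 -4.3 0 0 0;-1 0 0 -4.5 0 0 0;-1 0 0 -4.6 0 0 0;-1 0 0 -4.7 0 0 0;-1 0 0 -4.7 0 0 0"}}

```text
t: 9.5
tool_pos: [0.5602, -0.0965, 0.0594]
tcp_rot: [[-1.0, 0.012, 0.001], [0.012, 1.0, -0.0], [-0.001, -0.0, -1.0]]
wrist_force: [-1.9, 0.0, 3.8]
finger_gap: 0.0006
grasp_force: 2.1
```

Emit:
{"method": "step_arm", "body": {"increments": "-1 0 0 -0.1 0 0 0;-1 0 0 -0.2 0 0 0;-1 0 0 -0.25 0 0 0;-1 0 0 -0.25 0 0 0"}}

```text
t: 9.9
tool_pos: [0.5603, -0.0965, 0.0592]
tcp_rot: [[-1.0, 0.012, 0.002], [0.012, 1.0, -0.001], [-0.002, -0.001, -1.0]]
wrist_force: [-6.7, 1.7, 15.6]
finger_gap: 0.0008
grasp_force: 7.9
```

Emit:
{"method": "step_arm", "body": {"increments": "-1 0 0 2 0 0 0;-1 0 0 6 0 0 0;-1 0 0 10 0 0 0;-1 0 0 10 0 0 0;-1 0 0 10 0 0 0;-1 0 0 10 0 0 0"}}

```text
t: 10.5
tool_pos: [0.5592, -0.0963, 0.1541]
tcp_rot: [[-1.0, 0.012, -0.002], [0.012, 1.0, 0.0], [0.002, 0.0, -1.0]]
wrist_force: [0.8, 0.9, 0.4]
finger_gap: 0.0006
grasp_force: 0.0
```

At 15.6 N the fingertips stopped solidly at 40 mm, so the gauge is home.

```bash
python3 -c "
from plant import robot
print(robot.hand_in())"
```

```text
the job is handed in; nothing more can be done
None
```

The large gauge is seated fully home in the larger cutout with its stem in the slot, confirmed by a 15.6 N press that stopped at a top height of about 40 mm; the arm never went near the small gauge, and the job was handed in at about 10.5 s.

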